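Set the drilling jig's stop leg to its mark

TASK

Get the drilling jig ready: first press the hinged keeper lid down over the workpiece until it clicks past its catch and lies fully shut. Then push the spring-loaded stop leg in by its foot plate until its pointer stands level with the gap between the two prongs of the setting fork and, keeping it there, slide the cam lever fully across to its closed end on the left. Finish still holding the leg at the mark with the fingers, because the cam only nips it until I tighten the screw; leave the setting fork and the things around the jig where they are.

Things in the scene. Friction and masses are not known exactly. Their poses are not given: they have to be found in the camera images.
- jig: Wooden drilling jig fixed to the bench. Board 250 x 190 x 16 mm; origin on the bench midway along the 250 mm, 12 mm right of its centre line; x = way the leg is pushed in (roughly away from the robot), y left, z up. Guide block x -52 to -30 mm, top z 68. Cradle with workpiece under the lid x 35 to 113. Scale rail with the fork on the left, y 84 to 100 mm, top z 57. Its place and yaw vary.
- lid (a joint): Angle of the keeper lid, rad: 0 = fully shut, at most 1.1 (open). Hinge along the jig's y at jig x 109 mm, z 60 mm, on the far side; lid 92 mm wide, 6 mm thick, free edge 79 mm from the hinge, towards the robot. Smooth top; stays where left. A sprung ball catch must be overcome between about 0.12 and 0.045 rad (5 to 10 N at the free edge); then it clicks shut by itself.
- lid_edge (a point): Middle of the keeper lid's free edge, on its upper face; moves with the lid (62 mm above the bench when shut).
- leg (a joint): How far the stop leg is pushed in, m: 0 = sprung out towards the robot, at most 0.05, along jig +x. A spring pushes it back out with 3 N at 0 and 0.06 N more per mm; it springs out again when let go, even with the cam lever closed.
- foot_plate (a point): Centre of the flat front face (facing jig -x) of the leg's aluminium foot plate, 8 mm thick, 140 mm wide (jig y -70 to 70 mm), 29 to 75 mm above the bench, over the base board (16 mm high); moves with the leg; at jig x -115 mm when leg is 0. With the cam open, its right half (y -70 to -6 mm) is free to push on.
- pointer (a point): Tip of the small steel pointer, 3 mm wide along x, that sticks out of the foot plate's left end; moves with the leg.
- cam (a joint): Position of the cam lever, m: 0 = open, 0.036 = fully closed (hard stop), towards jig +y (left). Slides along the foot plate with about 2.5 N friction and stays where left.
- cam_tab (a point): Middle of the cam lever's upright dark steel tab on the foot plate's front face; rides with the leg. 12 mm wide along jig y, standing 24 mm out of the plate face towards -x, 33 to 79 mm above the bench. At cam 0 it is on the plate's middle (jig y 0). Push its right (-y) side towards +y.
- fork_gap (a point): The length mark: centre of the 10 mm gap along x between the two brass prongs of the setting fork on the scale rail, at the pointer's height. The pointer is at the mark when its x in the jig's frame equals this one's. The fork's place varies; it sits stiffly on the rail (12 N) and must not be shifted.
- spool_short: Bystander: turned pale wooden spool, 44 mm across, 40 mm high; origin under its centre.
- plane: Bystander: block plane, 155 x 92 x 59 mm; origin under its centre.
- chest: Bystander: small wooden screw chest, 170 x 88 x 63 mm; origin under its centre.
- square: Bystander: try square, 234 x 129 x 16 mm; origin under its centre.
- block_bored: Bystander: pale wooden block with a round hole, 73 x 91 x 120 mm high; origin under its centre.
- pencil: Bystander: pencil, 161 mm long; origin under its centre.

How it is judged:
On the way, in this order (a step that is already met when the one before it is completed fails the run):
1. the keeper lid is clicked fully shut (within 0.04 rad) (value of joint lid below 0.04 rad), for 0.2 s.
2. the leg is held by the fingers with its pointer within 4 mm of the middle of the fork's gap, the cam lever still open (x of pointer in the frame of fork_gap between -0.004 and 0.004 m and contact force between the fingers and leg above 1 N and value of joint cam below 0.016 m), for 0.2 s.
At the end, for the whole second after the job is handed in: The lid is fully shut (within 0.04 rad), the pointer is within 4 mm of the middle of the fork's gap, the cam lever is within 3 mm of its closed stop, and the fingers still hold the leg there (more than 1 N) (value of joint lid below 0.04 rad and x of pointer in the frame of fork_gap between -0.004 and 0.004 m and value of joint cam above 0.033 m and contact force between the fingers and leg above 1 N); the arm keeps its last pose, push and grip.
It fails at once if the cam lever was slid while the pointer was more than 7 mm off the mark (value of joint cam above 0.016 m and (x of pointer in the frame of fork_gap above 0.007 m or x of pointer in the frame of fork_gap below -0.007 m)).
It fails at once if the setting fork was shifted by more than 3 mm (distance of fork_gap from where it was at the start of the episode above 0.003 m).
It fails at once if a bystander was shifted by more than 20 mm (distance of any of spool_short, plane, chest, square, block_bored, pencil from where it was at the start of the episode above 0.02 m).
It also fails if it takes over 48 s, if anything falls off the work surface, if the arm or the gripper's body presses on something with over 40 N, if the wrist force passes 120 N, or if a joint passes its speed limit or range.

ROBOT

A 6-joint arm with a two-finger parallel gripper is mounted at the origin on a cart in front of the work surface, level with it; the furniture and walls round the work are solid. World frame = base frame: x ahead of the robot, y to its left, z up, the work surface at z = 0. Lengths are in m, angles in rad, forces in N, time in s.
With the tool pointing down it reaches from about 0.35 to 0.775 m from the base axis. Payload 5.5 kg.
Tool frame: the origin (TCP) lies at the very end of the fingers, on their centre line; the grasp point (between the pads) lies 19 mm behind it; z points along the fingers, y is the line along which they close (so a half turn about z gives the same grasp; the last joint's range is limited). The gripper opens to 85 mm and grips with 20 to 120 N. Pads are 22 mm wide; open, the fingers measure 114 mm over their backs; the gripper's body (76 mm by 85 mm) begins 54 mm behind the grasp point. The pads swing forward as they close: fully open they stand 13 mm farther back than shut.
Start: joints at [-1.474, 0.313, 0.046, 1.304, 0, 1.431], TCP at [0.135, -0.559, 0.231] pointing down, gripper open.
Joint ranges: [-2.76, 2.76], [-0.86, 1.69], [-1.03, 1.26], [-2.2, 2.34], [-1.47, 1.5], [-3.14, 3.14]. Speed limits (rad/s): [2.57, 2.57, 3.14, 3.14, 3.14, 3.14].

INTERFACE

Orientations are given as a unit quaternion [w, x, y, z].
In Python, from workcell import env gives the robot as it stands. The module is installed in compiled form; this text tells all that it offers.
- The arm moves only by the tool jog_arm, never from a script. Its argument "rows" is a list of rows, each a list of 6 numbers: the shift along the world's x, y, z in units of 40 mm (1.0 is 40 mm), then the turn, a rotation vector about the world's x, y, z in units of 6 degrees (1.0 is 6 degrees). In form: [[x, y, z, wx, wy, wz], ...]. A call has 1 to 12 rows; each row is the pose to reach, as a shift and turn from the pose commanded when the call began; what a row does not reach only later rows make up. A row lasts 1/12 s, in which the tool goes at most 41.7 mm and 7.16 degrees, less where a joint would pass 70% of its speed; a pose out of reach is approached as far as the arm can. A call with a gripper value outside its range is refused whole. "jaw" is the gripper command: -1 is fully open, 1 is shut, values between are in proportion, set as the call begins (left out, the last holds). The fingers move at their own pace and stop on an object; "force" is the grip in N (left out, the last holds). Time passes only in rows, so rows that repeat a pose let the fingers close. It gives the time, the measured TCP pose, the force, the opening and the grip force at its end, in the units of the state.
- env.get_state(): the state, without advancing time (a new reading comes with each control period).
- env.read_camera(name): name is "side" or "top" or "wrist"; returns a dict with "pixels" (384x512x3 uint8, red, green, blue), "mtx" (3x3 intrinsics, pixels), "cam_to_world" (4x4, takes a point from camera to world coordinates). Camera axes: x right, y up, looking along -z (the intrinsics and any distortion apply to the point x, -y, -z); pixel columns grow to the right and rows downward; lengths in m; the calibration is good to about 2 mm. A picture is of the moment at which its call begins. There is no depth.
- env.hand_in(): hands the job in; it is judged then, once.
The state is a dict: "clock": time; "joint_pos": joint angles; "qvel": joint speeds; "tau": joint torques, N m; "tcp_pos": TCP position; "orientation": TCP orientation; "wrist_force": force on the tool from outside, world axes, zero at the start; "ft_torque": the same for the moment, N m; "finger_gap": finger opening in m; "grip_force": force on a finger pad.
Only numpy, scipy, OpenCV 4.12 (cv2) and the standard library are available. Lean on these libraries where they do the work, as an engineer would, in place of code of your own. Each camera call takes 0.05 s, during which the arm holds its last target. There are 200 camera calls.

## Working session

There is one attempt and no reset: what is moved stays moved. The work goes in short steps, Python scripts to look and compute and a tool call to move; the robot and the scene stay as the last step left them, time stands still between calls to the robot, and variables do not carry over. Pictures are saved under pics/ and viewed, at most 10 in all, crops included, and the job is handed in when it is done.

Besides the shell and the picture viewer there is one more tool, called after ">>>" by a JSON object that holds its "api" and its "payload". jog_arm: Moves the arm, as the interface text tells. Its arguments: {"type":"object","properties":{"rows":{"type":"array","items":{"type":"array","items":{"type":"number"}}},"jaw":{"type":"number"},"force":{"type":"number"}},"required":["rows"]}

```bash
mkdir -p pics
cat > h.py <<'E'
import numpy as np, cv2
from workcell import env
def shot(n,f):
    c=env.read_camera(n); cv2.imwrite(f'pics/{f}.png',c['pixels'][:,:,::-1]); np.savez(f'pics/{f}.npz',m=c['mtx'],T=c['cam_to_world']); return c
def load(f):
    d=np.load(f'pics/{f}.npz'); return d['m'],d['T']
def proj(f,P):
    m,T=load(f); p=(np.atleast_2d(P)-T[:3,3])@T[:3,:3]; p=p*[1,-1,-1]; q=p@m.T; return q[:,:2]/q[:,2:]
def at_z(f,uv,z):
    m,T=load(f); uv=np.atleast_2d(uv).astype(float)
    r=np.c_[uv,np.ones(len(uv))]@np.linalg.inv(m).T*[1,-1,-1]@T[:3,:3].T
    return T[:3,3]+r*((z-T[2,3])/r[:,2])[:,None]
E
python3 - <<'E'
from h import *
shot('top','t0');shot('side','s0')
a=[cv2.imread(f'pics/{x}.png') for x in('t0','s0')]
for x in('t0','s0'):
    m,T=load(x);print(m.round(1).tolist(),T.round(3).tolist())
print(env.get_state())
E
```

```text
[[434.7, 0.0, 257.6], [0.0, 434.7, 196.7], [0.0, 0.0, 1.0]] [[-0.02, 0.994, -0.105, 0.449], [-1.0, -0.021, -0.007, -0.236], [-0.009, 0.104, 0.994, 1.229], [0.0, 0.0, 0.0, 1.0]]
[[382.6, 0.0, 260.3], [0.0, 382.6, 189.8], [0.0, 0.0, 1.0]] [[0.951, 0.196, -0.239, 0.303], [-0.309, 0.633, -0.71, -0.991], [0.012, 0.749, 0.663, 0.806], [0.0, 0.0, 0.0, 1.0]]
{'clock': 0.1, 'joint_pos': array([-1.47361175e+00,  3.13900977e-01,  4.51002545e-02,  1.30356274e+00,
       -5.62882150e-06,  1.43118809e+00]), 'qvel': array([ 0.00150381, -0.00116065,  0.00276756, -0.00065036,  0.00037647,
        0.00031237]), 'tau': array([ 1.54745245e-03, -4.81726348e+01,  2.99244529e+01,  1.27762451e-02,
       -2.45660649e-04, -1.04768128e-05]), 'tcp_pos': array([ 0.13482877, -0.55852118,  0.23051499]), 'orientation': array([-7.83452116e-04,  9.92999024e-01,  1.18119959e-01,  1.38059061e-05]), 'wrist_force': array([-0.76229097,  0.54265238, -0.32330596]), 'ft_torque': array([ 0.02227511, -0.03910153, -0.00038144]), 'grip_force': 0.0, 'finger_gap': 0.08535462449958285}
```

```bash
ls pics
```

```text
s0.npz
s0.png
t0.npz
t0.png
```

View pics/t0.png

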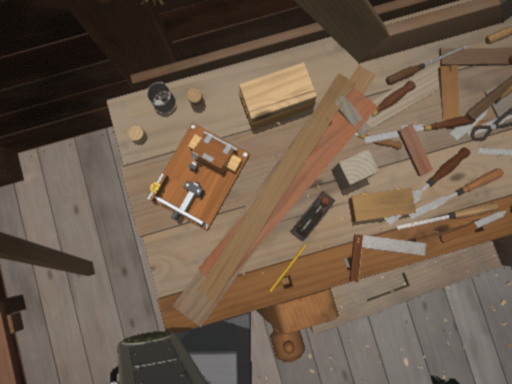

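View pics/s0.png

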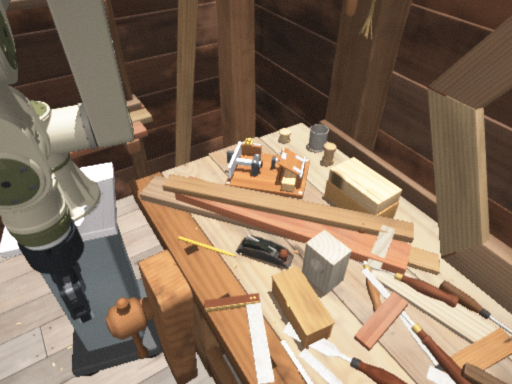

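The top view shows the jig around (198,178), with its foot plate at lower left (150..210, 180..225) and the brass fork near (155,187). The side view shows it at (268,170). I'll enlarge both.

Run:
```python
from h import *
a=cv2.imread('pics/t0.png')[115:235,135:260]
b=cv2.imread('pics/s0.png')[130:200,215:320]
a=cv2.resize(a,(416,400),interpolation=cv2.INTER_CUBIC)  # 3.33
b=cv2.resize(b,(384,256),interpolation=cv2.INTER_CUBIC)
b=cv2.copyMakeBorder(b,0,144,0,0,cv2.BORDER_CONSTANT)
cv2.imwrite('pics/c0.png',np.hstack([a,b]))
print(at_z('t0',[[195,125],[248,153],[208,228],[155,195],[198,178]],0.016).round(3).tolist())
```

```text
[[0.786, -0.053, 0.016], [0.702, -0.203, 0.016], [0.492, -0.088, 0.016], [0.587, 0.061, 0.016], [0.633, -0.06, 0.016]]
```

View pics/c0.png

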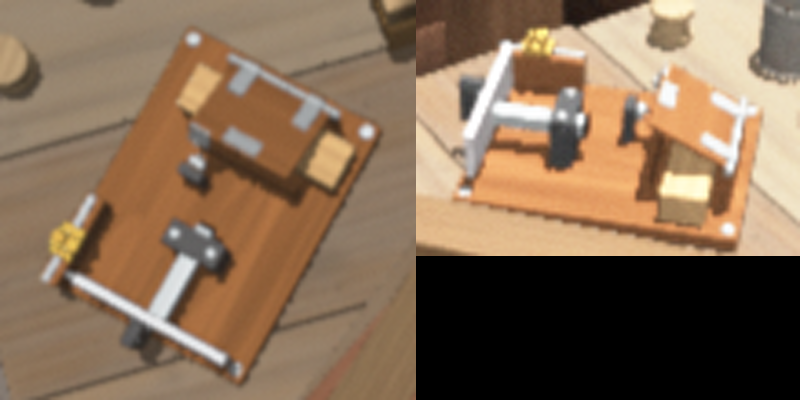

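The board's far-right, near-right and far-left corners are at about (250,154), (208,230) and (192,123) in the full picture. That puts the jig's yaw at about -30°. The lid stands open and the cam tab is at the plate's middle. I'll start moving over.

>>> {"api": "jog_arm", "payload": {"rows": [[0.5, 0.6, 0.2, 0, 0, 0], [1, 1.2, 0.4, 0, 0, 0], [1.5, 1.8, 0.6, 0, 0, 0], [2, 2.4, 0.8, 0, 0, 0], [2.5, 3, 1, 0, 0, 0], [3, 3.6, 1.2, 0, 0, 0], [3.5, 4.2, 1.4, 0, 0, 0], [4, 4.8, 1.6, 0, 0, 0], [4.5, 5.4, 1.8, 0, 0, 0], [5, 6, 2, 0, 0, 0], [5.5, 6.6, 2.2, 0, 0, 0], [6, 7.2, 2.4, 0, 0, 0]], "jaw": 1}}

```text
clock: 1.1
tcp_pos: [0.3754, -0.2695, 0.3275]
orientation: [-0.0, 0.993, 0.118, -0.0]
wrist_force: [0.7, 0.2, 0.2]
finger_gap: -0.0002
grip_force: 0.0
```

```bash
cat >> h.py <<'E'
def jigfit(f,uv,P):  # board points (jig frame) seen at pixels uv -> ox,oy,yaw
    from scipy.optimize import least_squares
    def res(p): return (proj(f,jw(p,P))-uv).ravel()
    r=least_squares(res,[.60,-.07,-.52]); return r.x,np.abs(r.fun).max()
def jw(p,P):
    P=np.atleast_2d(P).astype(float); c,s=np.cos(p[2]),np.sin(p[2])
    return np.c_[p[0]+c*P[:,0]-s*P[:,1],p[1]+s*P[:,0]+c*P[:,1],P[:,2]]
E
python3 - <<'E'
from h import *
uv=[[192.1,123.4],[249.8,154],[207.7,230.2]]
P=[[.125,.095-.012+.024,.016],[.125,-.083,.016],[-.125,-.083,.016]]
for s in(1,-1):
    # origin 12 mm right of centre line: y from -83 to 107
    p,e=jigfit('t0',np.array(uv),P);print(p,e)
s=env.get_state();print(s['clock'],s['joint_pos'].round(3),s['tcp_pos'].round(3),s['orientation'].round(3))
E
```

```text
[ 0.63203664 -0.07541087 -0.51446158] 1.1498651541905929
[ 0.63203664 -0.07541087 -0.51446158] 1.1498651541905929
1.1 [-0.797  0.082 -0.009  1.48  -0.     2.108] [ 0.375 -0.269  0.327] [-0.     0.993  0.118 -0.   ]
```

>>> {"api": "jog_arm", "payload": {"rows": [[0.4, 0.4, 0, 0, 0, 0.7], [0.8, 0.8, 0, 0, 0, 1.4], [1.2, 1.2, 0, 0, 0, 2.1], [1.6, 1.6, 0, 0, 0, 2.8], [2, 2, 0, 0, 0, 3.5], [2.4, 2.4, 0, 0, 0, 4.2], [2.8, 2.8, 0, 0, 0, 4.9], [3.2, 3.2, 0, 0, 0, 5.6], [3.6, 3.6, 0, 0, 0, 6.3], [4, 4, 0, 0, 0, 7], [4.3, 4.2, 0, 0, 0, 7.8], [4.3, 4.2, 0, 0, 0, 7.8]]}}

```text
clock: 2.1
tcp_pos: [0.5484, -0.1013, 0.3262]
orientation: [-0.001, 0.863, 0.505, -0.0]
wrist_force: [-1.6, 0.6, -0.1]
finger_gap: -0.0001
grip_force: 0.0
```

Run:
```python
from h import *
shot('wrist','w1')
s=env.get_state();m,T=load('w1');print(T.round(3).tolist(),s['joint_pos'].round(3),s['tcp_pos'].round(3),s['orientation'].round(3))
```

```text
[[0.872, 0.464, 0.153, 0.588], [-0.489, 0.829, 0.273, -0.032], [0.0, -0.313, 0.95, 0.47], [0.0, 0.0, 0.0, 1.0]] [-0.329  0.273  0.222  1.521 -0.     1.758] [ 0.547 -0.102  0.326] [-0.001  0.864  0.503 -0.001]
```

View pics/w1.png

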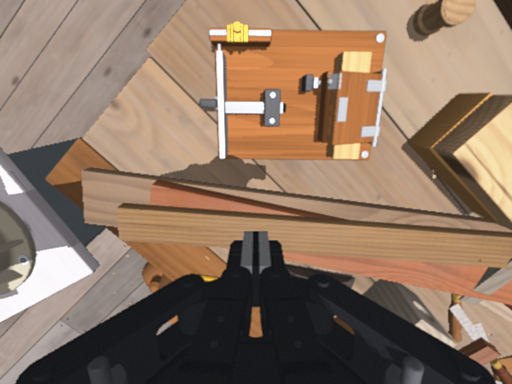

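The wrist view shows the jig square-on. The board runs from (222,30) to (387,160), the plate is at column ~221, the fork at (238,33), and the lid is open with its near edge at ~(336,110). I'll zoom in.

Run:
```python
from h import *
a=cv2.imread('pics/w1.png')[15:170,195:395]
cv2.imwrite('pics/c1.png',cv2.resize(a,None,fx=3.8,fy=3.8,interpolation=cv2.INTER_CUBIC))
```

```text
(no output)
```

View pics/c1.png

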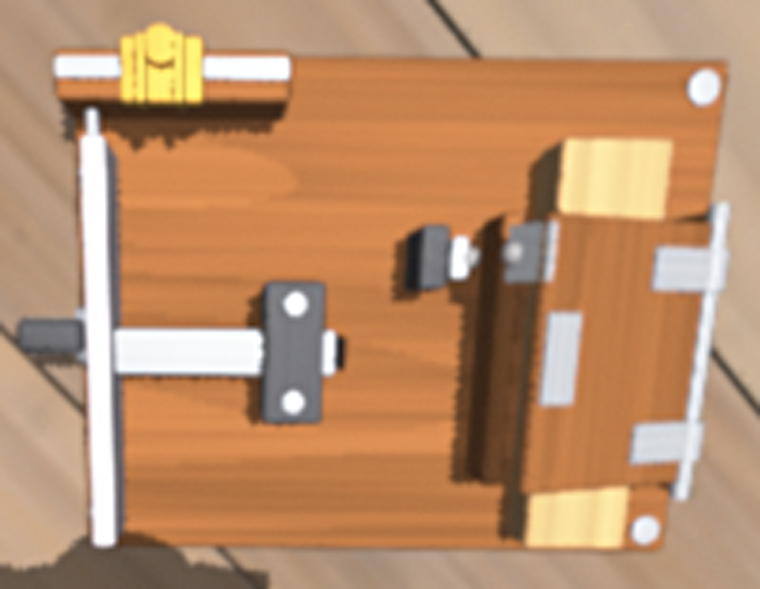

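The fork gap's centre is at crop (160,60), the pointer at (92,115), the cam tab at (50,337) and the guide block at (265..325). The lid's free edge runs from (553,222) to (525,490).

Run:
```python
from h import *
f=lambda L:np.array(L)/3.8+[195,15]
uv=f([[727,60],[660,550],[263,352],[324,352],[80,135],[92,546]])
P=[[.125,.107,.016],[.125,-.083,.016],[-.052,0,.068],[-.030,0,.068],[-.115,.07,.075],[-.115,-.07,.075]]
p,e=jigfit('w1',uv,P);print('jig',p.round(4),e, ((proj('w1',jw(p,P))-uv)*3.8).round(1).tolist())
def tojig(w): 
    c,s=np.cos(p[2]),np.sin(p[2]); d=w-[p[0],p[1],0]
    return np.c_[c*d[:,0]+s*d[:,1],-s*d[:,0]+c*d[:,1],d[:,2]]
for z in(.045,.055,.065): print(z,'fork,pointer',tojig(at_z('w1',f([[160,60],[123,70],[202,70],[92,118]]),z)).round(4).tolist())
for th in np.arange(.3,1.11,.1):
    L=[[.109-.079*np.cos(th),y,.060+.079*np.sin(th)] for y in(.046,-.046)]+[[.109,.046,.06],[.109,-.046,.06]]
    print(round(th,1),((proj('w1',jw(p,L))-[195,15])*3.8).round(0).tolist())
s=env.get_state();print(tojig(s['tcp_pos'][None]).round(4))
```

```text
jig [ 0.6365 -0.0752 -0.5199] 0.8877715719435173 [[3.4, -1.7], [1.7, 1.4], [-1.3, 0.9], [-1.8, 1.4], [-1.2, -0.1], [-0.2, -1.0]]
0.045 fork,pointer [[-0.0892, 0.0986, 0.045], [-0.1024, 0.0953, 0.045], [-0.0744, 0.0956, 0.045], [-0.1139, 0.0798, 0.045]]
0.055 fork,pointer [[-0.0887, 0.0966, 0.055], [-0.1015, 0.0934, 0.055], [-0.0741, 0.0937, 0.055], [-0.1128, 0.0783, 0.055]]
0.065 fork,pointer [[-0.0881, 0.0946, 0.065], [-0.1006, 0.0915, 0.065], [-0.0739, 0.0917, 0.065], [-0.1116, 0.0767, 0.065]]
0.3 [[520.0, 215.0], [496.0, 488.0], [714.0, 222.0], [678.0, 481.0]]
0.4 [[534.0, 213.0], [508.0, 492.0], [714.0, 222.0], [678.0, 481.0]]
0.5 [[551.0, 211.0], [523.0, 495.0], [714.0, 222.0], [678.0, 481.0]]
0.6 [[570.0, 209.0], [540.0, 498.0], [714.0, 222.0], [678.0, 481.0]]
0.7 [[591.0, 207.0], [560.0, 502.0], [714.0, 222.0], [678.0, 481.0]]
0.8 [[615.0, 206.0], [581.0, 505.0], [714.0, 222.0], [678.0, 481.0]]
0.9 [[640.0, 204.0], [604.0, 508.0], [714.0, 222.0], [678.0, 481.0]]
1.0 [[668.0, 203.0], [628.0, 510.0], [714.0, 222.0], [678.0, 481.0]]
1.1 [[696.0, 202.0], [654.0, 513.0], [714.0, 222.0], [678.0, 481.0]]
[[-0.064  -0.0676  0.3263]]
```

The lid is at about 0.5 rad, the fork gap at jig x ≈ -0.0885 and the pointer at ≈ -0.113, so the leg must go in about 24 mm. I'll go over the lid.

>>> {"api": "jog_arm", "payload": {"rows": [[0.4, 0, -0.2, 0, 0, 0], [0.8, 0, -0.6, 0, 0, 0], [1.2, 0, -1, 0, 0, 0], [1.6, 0, -1.5, 0, 0, 0], [2, 0, -2, 0, 0, 0], [2.4, 0, -2.5, 0, 0, 0], [2.8, 0, -3, 0, 0, 0], [3.1, 0, -3.5, 0, 0, 0], [3.3, 0, -4, 0, 0, 0], [3.3, 0, -4.5, 0, 0, 0], [3.3, 0, -4.8, 0, 0, 0], [3.3, 0, -4.8, 0, 0, 0]]}}

```text
clock: 3.15
tcp_pos: [0.676, -0.1034, 0.1313]
orientation: [-0.002, 0.865, 0.502, -0.003]
wrist_force: [-0.9, 0.2, -1.1]
finger_gap: 0.0
grip_force: 0.0
```

```bash
cat >> h.py <<'E'
JP=[.6365,-.0752,-.5199]
def tojig(w):
    w=np.atleast_2d(w); c,s=np.cos(JP[2]),np.sin(JP[2]); d=w-[JP[0],JP[1],0]
    return np.c_[c*d[:,0]+s*d[:,1],-s*d[:,0]+c*d[:,1],d[:,2]]
E
python3 - <<'E'
from h import *
shot('wrist','w2')
s=env.get_state();print(tojig(s['tcp_pos']).round(4),s['orientation'])
a=cv2.imread('pics/w2.png')[:300]
cv2.imwrite('pics/w2b.png',a)
E
```

```text
[[ 0.0491 -0.0045  0.1334]] [-0.00149425  0.86502337  0.50172655 -0.0016754 ]
```

View pics/w2b.png

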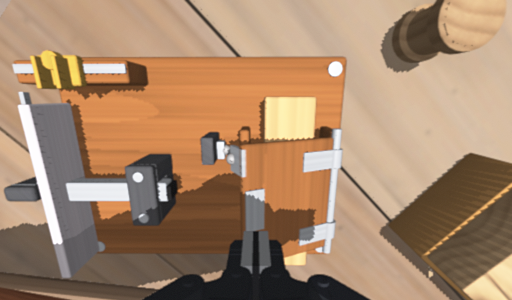

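The closed fingertips, at about (255,235), stand over the lid near its free edge (column ~242). I'll press down along the lid's arc.

>>> {"api": "jog_arm", "payload": {"rows": [[0, 0, -0.3, 0, 0, 0], [0, 0, -0.6, 0, 0, 0], [0, 0, -0.8, 0, 0, 0], [-0.03, 0.02, -1, 0, 0, 0], [-0.06, 0.03, -1.2, 0, 0, 0], [-0.08, 0.05, -1.4, 0, 0, 0], [-0.1, 0.06, -1.55, 0, 0, 0], [-0.1, 0.06, -1.65, 0, 0, 0], [-0.1, 0.06, -1.75, 0, 0, 0], [-0.1, 0.06, -1.82, 0, 0, 0], [-0.1, 0.06, -1.85, 0, 0, 0], [-0.1, 0.06, -1.85, 0, 0, 0]]}}

```text
clock: 4.2
tcp_pos: [0.6752, -0.1006, 0.0619]
orientation: [0.0, 0.864, 0.503, 0.0]
wrist_force: [-1.4, -0.3, 3.9]
finger_gap: 0.0
grip_force: 1.7
```

Run:
```python
from h import *
s=env.get_state();print(tojig(s['tcp_pos']).round(4),s['wrist_force'])
```

```text
[[ 0.0462 -0.0028  0.0619]] [-1.41623998 -0.32380416  3.93342665]
```

>>> {"api": "jog_arm", "payload": {"rows": [[0, 0, -0.1, 0, 0, 0], [0, 0, -0.2, 0, 0, 0], [0, 0, -0.2, 0, 0, 0], [0, 0, -0.2, 0, 0, 0]]}}

```text
clock: 4.53
tcp_pos: [0.6763, -0.1007, 0.0609]
orientation: [0.002, 0.864, 0.503, 0.002]
wrist_force: [-11.9, 2.7, 35.9]
finger_gap: -0.0002
grip_force: 18.0
```

The lid is hard shut: 36 N at z = 61 mm. I'll lift and move to the front of the foot plate.

>>> {"api": "jog_arm", "payload": {"rows": [[0, 0, 0.5, 0, 0, 0], [0, 0, 1.2, 0, 0, 0], [-0.5, 0.2, 1.9, 0, 0, 0], [-1.1, 0.4, 2, 0, 0, 0], [-1.7, 0.65, 2, 0, 0, 0], [-2.3, 0.85, 2, 0, 0, 0], [-2.9, 1.1, 2, 0, 0, 0], [-3.5, 1.3, 2, 0, 0, 0], [-4.1, 1.55, 2, 0, 0, 0], [-4.65, 1.74, 2, 0, 0, 0], [-4.65, 1.74, 2, 0, 0, 0], [-4.65, 1.74, 2, 0, 0, 0]]}}

```text
clock: 5.53
tcp_pos: [0.488, -0.0306, 0.1334]
orientation: [0.0, 0.864, 0.503, 0.0]
wrist_force: [0.1, 0.3, 0.6]
finger_gap: 0.0001
grip_force: 0.0
```

Run:
```python
from h import *
shot('wrist','w3')
s=env.get_state();print(tojig(s['tcp_pos']).round(4),s['orientation'].round(3))
```

```text
[[-0.1497 -0.0348  0.1336]] [0.001 0.864 0.503 0.   ]
```

View pics/w3.png

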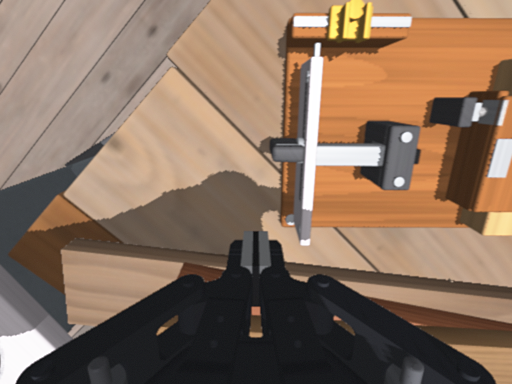

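The lid lies flat and shut. The fork is at (350,20), the pointer tip at (318,46), the tab at (288,150), and the fingers are at (257,235), in front of the plate. I'll lower now.

>>> {"api": "jog_arm", "payload": {"rows": [[0, 0, -0.5, 0, 0, 0], [0, 0, -1, 0, 0, 0], [0, 0, -1.5, 0, 0, 0], [0, 0, -2, 0, 0, 0], [0, 0, -2.1, 0, 0, 0], [0, 0, -2.1, 0, 0, 0]]}}

```text
clock: 6.08
tcp_pos: [0.4885, -0.0311, 0.0479]
orientation: [-0.001, 0.865, 0.503, -0.001]
wrist_force: [-0.9, -0.1, 0.4]
finger_gap: 0.0001
grip_force: 0.0
```

Run:
```python
from h import *
for z in(.05,.06): print(tojig(at_z('w3',[[350.5,20],[335,20],[366,20],[318,46],[318,58]],z)).round(4).tolist())
s=env.get_state();print(tojig(s['tcp_pos']).round(4),s['wrist_force'])
```

```text
[[-0.0833, 0.0976, 0.05], [-0.0944, 0.0975, 0.05], [-0.0723, 0.0976, 0.05], [-0.1053, 0.0808, 0.05], [-0.1047, 0.0728, 0.05]]
[[-0.0863, 0.0953, 0.06], [-0.0969, 0.0952, 0.06], [-0.0758, 0.0953, 0.06], [-0.1073, 0.0792, 0.06], [-0.1067, 0.0716, 0.06]]
[[-0.1503 -0.0353  0.0479]] [-0.90930788 -0.14272759  0.39896238]
```

>>> {"api": "jog_arm", "payload": {"rows": [[0.1, -0.06, 0, 0, 0, 0], [0.2, -0.12, 0, 0, 0, 0], [0.3, -0.17, 0, 0, 0, 0], [0.4, -0.23, 0, 0, 0, 0], [0.5, -0.29, 0, 0, 0, 0], [0.6, -0.34, 0, 0, 0, 0], [0.68, -0.39, 0, 0, 0, 0], [0.75, -0.43, 0, 0, 0, 0], [0.8, -0.46, 0, 0, 0, 0], [0.84, -0.48, 0, 0, 0, 0], [0.87, -0.5, 0, 0, 0, 0], [0.87, -0.5, 0, 0, 0, 0]]}}

```text
clock: 7.08
tcp_pos: [0.5237, -0.051, 0.0492]
orientation: [-0.0, 0.864, 0.503, 0.0]
wrist_force: [-3.7, 3.2, 2.8]
finger_gap: -0.0
grip_force: 2.0
```

Run:
```python
from h import *
shot('wrist','w4')
s=env.get_state();print(tojig(s['tcp_pos']).round(4),s['wrist_force'])
a=cv2.imread('pics/w4.png')
cv2.imwrite('pics/w4b.png',cv2.resize(a[0:240,200:420],None,fx=2.5,fy=2.5,interpolation=cv2.INTER_CUBIC))
```

```text
[[-0.1099 -0.035   0.0493]] [-2.10956507  3.05067262  3.25952798]
```

View pics/w4b.png

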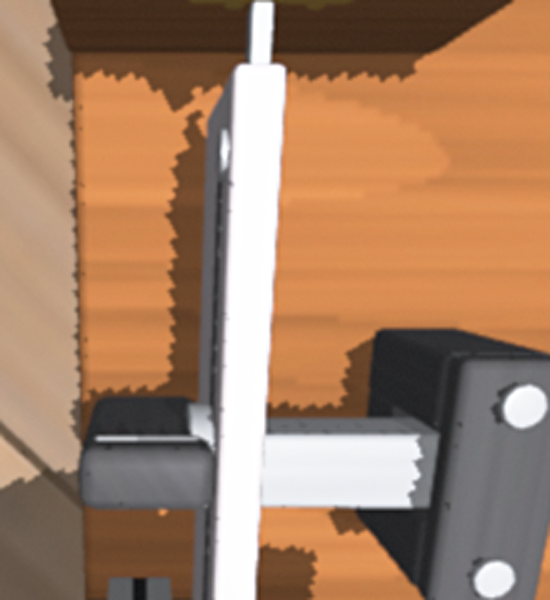

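The fingers touch the plate and the leg has moved in. The pointer is at crop (262,30), i.e. full (304.8,12), and the fork's brass at the top edge spans about 190–350, centre ~270. I'll triangulate the fork and pointer.

Run:
```python
from h import *
from scipy.optimize import least_squares
def tri(obs):
    r=least_squares(lambda X:np.concatenate([proj(f,X)[0]-u for f,u in obs]),[.56,.03,.05]); return tojig(r.x)[0].round(4),np.abs(r.fun).max().round(2)
print('pointer',tri([('w1',[219.2,44]),('w3',[318,45])]))
print('fork',tri([('w1',[237.1,32.1]),('w3',[350.5,20])]))
# brass blob columns
for f in('w1','w3','w4'):
    h=cv2.cvtColor(cv2.imread(f'pics/{f}.png'),cv2.COLOR_BGR2HSV)[:60]
    m=cv2.inRange(h,(22,150,60),(32,255,255)); n,l,st,c=cv2.connectedComponentsWithStats(m)
    for i in range(1,n):
        if st[i,4]>30: print(f,st[i],c[i].round(1))
g=cv2.imread('pics/w3.png')
print(g[2:40:2,326:376:2].sum(2)//3)
```

```text
pointer (array([-0.1103,  0.0775,  0.0748]), np.float64(0.03))
fork (array([-0.0881,  0.0937,  0.0659]), np.float64(0.69))
w1 [227  25   9  16  46] [229.5  31.2]
[[154 154 155 157 156 157 158 159 160 156 163 187 192 201 196 194 196 193
  190 176 158 176 187 169 165]
 [154 154 155 150 158 158 158 160 160 122 168 202 193 201 197 195 196 195
  194 172 108 195 197 172 166]
 [153 155 140 165 194 193 193 194 152  74 179 202 196 202 199 197 197 196
  190 104 104 198 194 172 166]
 [154 144 106 187 205 204 204 187  75  73 186 201 196 203 199 198 198 190
  121  64 122 201 192 178 166]
 [153 128 101 191 203 203 204 153  56  82 193 199 198 204 201 198 199 195
  157  63 136 202 190 176 167]
 [141 109 109 195 205 203 180  82  57  91 197 199 199 204 201 199 198 197
  179  73 151 202 191 176 161]
 [ 87  60 116 197 204 176  98  72  56 103 199 197 201 206 200 199 200 197
  150  64 165 203 187 156 127]
 [215 122 122 198 204 193 114  69  59 115 202 196 199 206 203 202 201 151
   62  68 177 202 186 189 200]
 [197  97 131 199 204 203 156  66  57 126 204 188 109 142 173 148 107  64
   58  76 186 201 192 24
[... 357 characters left out ...]
64 174 204 196 203 203 204 197 109  57
   57 125 203 195 197 207 211]
 [ 75  76 181 209 209 180  94  59  69 183 204 200 204 204 201 144  73  60
   59 137 204 194 160 108 133]
 [102  80 185 209 208 163  81  59  75 191 203 196 204 204 204 166  73  60
   58 153 204 193 168 144 143]
 [110  86 188 209 210 199  92  58  82 196 202 199 204 203 166  97  71  59
   64 168 205 191 163 146 146]
 [ 67  95 195 210 210 206 131  56  90 199 200 202 205 204 182 102  67  59
   70 180 204 189 160 149 150]
 [ 65 102 198 210 203 135  71  57 102 202 201 202 205 205 200 114  64  60
   76 190 204 189 140 132 132]
 [ 53  77 128 145 138  83  64  60  72 113 120 137 146 148 139  82  59  59
   62 109 123 121  76  73  75]]
```

Run:
```python
from h import *
R=lambda f,y0,y1,x0,x1:cv2.resize(cv2.imread(f'pics/{f}.png')[y0:y1,x0:x1],(400,400),interpolation=cv2.INTER_CUBIC)
shot('top','t4');shot('side','s4')
m=proj('s4',jw(JP,[[-.09,.09,.06]]))[0];t=proj('t4',jw(JP,[[-.09,.09,.06]]))[0];print(m,t)
x,y=m.astype(int);
A=np.hstack([R('w3',0,60,305,365+20),R('w1',20,60,210,260)])
B=np.hstack([R('s4',y-20,y+20,x-20,x+20),R('w4',0,40,270,350)])
cv2.imwrite('pics/z.png',cv2.resize(np.vstack([A,B]),(600,600)))
```

```text
[247.46749036 143.50281962] [155.97413887 187.39002417]
```

View pics/z.png

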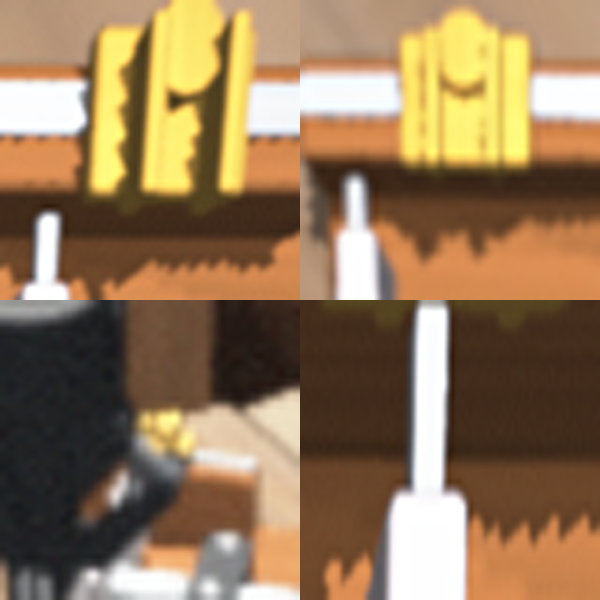

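Run:
```python
from h import *
w4=lambda u,v:[270+u/3.75,v/7.5]
w4b=lambda u,v:[200+u/2.5,v/2.5]
for z in(.055,.065,.075):
  print(z,'ptr,prong in,in',(tojig(at_z('w4',[w4(431,20),w4(408,15),w4(490,15)],z))[:,:2]*1e3).round(1).tolist())
print('plate front/back top',(tojig(at_z('w4',[w4b(232,70),w4b(216,590),w4b(285,68),w4b(254,590)],.075))*1e3).round(1).tolist())
for f,L in(('w1',[[435,160],[496,160],[356,180]]),('w3',[[145,200],[190,200],[49,220]])):
  q=[[210+u/6,20+v*40/300] if f=='w1' else [305+u/3.75,v/5] for u,v in L]
  for z in(.055,.065,.075): print(f,z,(tojig(at_z(f,q,z))[:,:2]*1e3).round(1).tolist())
```

```text
0.055 ptr,prong in,in [[-54.9, 83.5], [-57.5, 83.7], [-48.2, 83.8]]
0.065 ptr,prong in,in [[-58.9, 80.7], [-61.3, 80.9], [-52.7, 80.9]]
0.075 ptr,prong in,in [[-62.9, 77.9], [-65.1, 78.1], [-57.2, 78.1]]
plate front/back top [[-96.0, 69.6, 75.0], [-95.0, -16.7, 75.0], [-88.1, 69.9, 75.0], [-87.9, -16.7, 75.0]]
w1 0.055 [[-28.4, 84.7], [-14.9, 84.8], [-45.8, 81.3]]
w1 0.065 [[-29.3, 83.0], [-16.1, 83.1], [-46.3, 79.7]]
w1 0.075 [[-30.1, 81.3], [-17.2, 81.4], [-46.7, 78.1]]
w3 0.055 [[-88.3, 83.9], [-79.8, 84.0], [-106.3, 81.3]]
w3 0.065 [[-91.1, 82.2], [-83.0, 82.2], [-108.3, 79.7]]
w3 0.075 [[-94.0, 80.4], [-86.2, 80.5], [-110.4, 78.0]]
```

Run:
```python
from h import *
w4=lambda u,v:[270+(u-300)/3.75,v/7.5]
for z in(.055,.065,.075):
  print(z,'ptr,prong in,in',(tojig(at_z('w4',[w4(431,20),w4(408,15),w4(490,15)],z))[:,:2]*1e3).round(1).tolist())
q=[[210+(u-300)/6,20+v*40/300] for u,v in [[435,160],[496,160],[356,180]]]
for z in(.055,.065,.075): print('w1',z,(tojig(at_z('w1',q,z))[:,:2]*1e3).round(1).tolist())
```

```text
0.055 ptr,prong in,in [[-88.9, 83.3], [-91.5, 83.6], [-82.2, 83.6]]
0.065 ptr,prong in,in [[-90.4, 80.6], [-92.8, 80.8], [-84.2, 80.8]]
0.075 ptr,prong in,in [[-91.9, 77.8], [-94.2, 78.0], [-86.2, 78.0]]
w1 0.055 [[-94.9, 84.1], [-81.4, 84.2], [-112.5, 80.7]]
w1 0.065 [[-94.1, 82.4], [-80.9, 82.5], [-111.3, 79.1]]
w1 0.075 [[-93.4, 80.7], [-80.5, 80.8], [-110.1, 77.5]]
```

The pointer is at jig x ≈ -90.4 mm and the gap centre at ≈ -88 mm, so I'll push in 2.5 mm more and hold.

>>> {"api": "jog_arm", "payload": {"rows": [[0.03, -0.015, 0, 0, 0, 0], [0.055, -0.03, 0, 0, 0, 0], [0.055, -0.03, 0, 0, 0, 0], [0.055, -0.03, 0, 0, 0, 0], [0.055, -0.03, 0, 0, 0, 0], [0.055, -0.03, 0, 0, 0, 0]]}}

```text
clock: 7.73
tcp_pos: [0.5259, -0.0522, 0.0493]
orientation: [0.0, 0.864, 0.503, 0.0]
wrist_force: [-2.3, 2.7, 1.4]
finger_gap: -0.0001
grip_force: 2.0
```

Run:
```python
from h import *
shot('wrist','w5')
s=env.get_state();print(tojig(s['tcp_pos']).round(4),s['wrist_force'])
# brass/pointer at the top rows, vs w4
for f in('w4','w5'):
    g=cv2.imread(f'pics/{f}.png'); r=g[1:4].mean(0); print(f,'b-r',[(u,int(r[u,1]),int(r[u,2]),int(r[u,0])) for u in range(284,336)])
```

```text
[[-0.1075 -0.035   0.0493]] [-2.82686746  2.5514068   2.12028207]
w4 b-r [(284, 48, 70, 27), (285, 48, 70, 29), (286, 47, 70, 28), (287, 47, 70, 28), (288, 48, 71, 28), (289, 51, 72, 28), (290, 59, 78, 31), (291, 62, 81, 32), (292, 63, 81, 32), (293, 63, 81, 31), (294, 64, 82, 32), (295, 62, 81, 31), (296, 60, 79, 31), (297, 53, 74, 29), (298, 46, 69, 27), (299, 50, 68, 38), (300, 95, 100, 95), (301, 192, 188, 199), (302, 253, 252, 255), (303, 255, 254, 255), (304, 253, 252, 254), (305, 252, 252, 254), (306, 253, 252, 254), (307, 254, 253, 255), (308, 245, 243, 251), (309, 137, 141, 140), (310, 48, 68, 35), (311, 44, 67, 24), (312, 47, 70, 27), (313, 48, 71, 29), (314, 48, 71, 29), (315, 50, 72, 30), (316, 50, 72, 28), (317, 50, 72, 28), (318, 50, 72, 29), (319, 50, 72, 29), (320, 50, 72, 30), (321, 50, 72, 29), (322, 54, 75, 30), (323, 61, 80, 32), (324, 64, 83, 31), (325, 65, 82, 32), (326, 65, 83, 32), (327, 65, 82, 32), (328, 62, 81, 31), (329, 58, 78, 30), (330, 52, 74, 30), (331, 50, 73, 29), (332, 50, 73, 30), (333, 50, 73, 30), (334, 50, 73, 30), (335, 50, 73, 29)]
w5 b-r [(2
[... 315 characters left out ...]
6, 101), (301, 198, 195, 205), (302, 253, 252, 254), (303, 255, 254, 255), (304, 253, 252, 254), (305, 252, 252, 254), (306, 253, 252, 254), (307, 254, 253, 255), (308, 245, 242, 250), (309, 137, 141, 137), (310, 48, 68, 34), (311, 44, 68, 24), (312, 47, 70, 28), (313, 48, 71, 31), (314, 47, 70, 28), (315, 49, 72, 30), (316, 54, 74, 30), (317, 61, 80, 31), (318, 65, 83, 33), (319, 65, 82, 32), (320, 65, 83, 32), (321, 65, 83, 33), (322, 62, 80, 31), (323, 57, 77, 30), (324, 50, 72, 29), (325, 50, 72, 30), (326, 50, 72, 29), (327, 49, 72, 28), (328, 49, 71, 28), (329, 49, 72, 28), (330, 50, 73, 29), (331, 50, 72, 29), (332, 49, 72, 29), (333, 47, 70, 28), (334, 46, 70, 29), (335, 46, 69, 28)]
```

The pointer's column is 304.8 and the middle of the prongs 303.2, which is under 1 mm off. I'll slide left along the plate with the same push.

>>> {"api": "jog_arm", "payload": {"rows": [[0.06, 0.11, 0, 0, 0, 0], [0.12, 0.22, 0, 0, 0, 0], [0.19, 0.33, 0, 0, 0, 0], [0.25, 0.43, 0, 0, 0, 0], [0.3, 0.52, 0, 0, 0, 0], [0.35, 0.61, 0, 0, 0, 0], [0.4, 0.7, 0, 0, 0, 0], [0.45, 0.78, 0, 0, 0, 0], [0.5, 0.87, 0, 0, 0, 0], [0.55, 0.95, 0, 0, 0, 0], [0.6, 1.04, 0, 0, 0, 0], [0.6, 1.04, 0, 0, 0, 0]]}}

```text
clock: 8.78
tcp_pos: [0.5492, -0.0102, 0.0488]
orientation: [-0.0, 0.864, 0.503, -0.001]
wrist_force: [-6.1, -0.2, 1.0]
finger_gap: -0.0002
grip_force: 3.0
```

Run:
```python
from h import *
s=env.get_state();print(tojig(s['tcp_pos']).round(4),s['wrist_force'])
```

```text
[[-0.108   0.013   0.0488]] [-6.1399996  -0.23934024  0.9701819 ]
```

>>> {"api": "jog_arm", "payload": {"rows": [[0.03, 0.05, 0, 0, 0, 0], [0.06, 0.1, 0, 0, 0, 0], [0.09, 0.15, 0, 0, 0, 0], [0.11, 0.19, 0, 0, 0, 0], [0.13, 0.22, 0, 0, 0, 0], [0.13, 0.22, 0, 0, 0, 0], [0.13, 0.22, 0, 0, 0, 0]]}}

```text
clock: 9.37
tcp_pos: [0.553, -0.0037, 0.0488]
orientation: [0.001, 0.865, 0.502, -0.003]
wrist_force: [-10.0, -7.7, 2.8]
finger_gap: 0.0001
grip_force: 7.7
```

Run:
```python
from h import *
s=env.get_state();print(tojig(s['tcp_pos']).round(4),tojig(s['wrist_force']+[JP[0],JP[1],0]).round(2))
shot('wrist','w6');m=cv2.imread('pics/w6.png')
print(proj('w6',jw(JP,[[-.088,.085,.065],[-.095,.036,.075]])).round(1))
cv2.imwrite('pics/w6b.png',cv2.resize(m[:280,180:420],None,fx=2.14,fy=2.14,interpolation=cv2.INTER_CUBIC))
```

```text
[[-0.1079  0.0206  0.0488]] [[ -4.85 -11.62   2.77]]
[[299.4 134.3]
 [282.2 242.3]]
```

View pics/w6b.png

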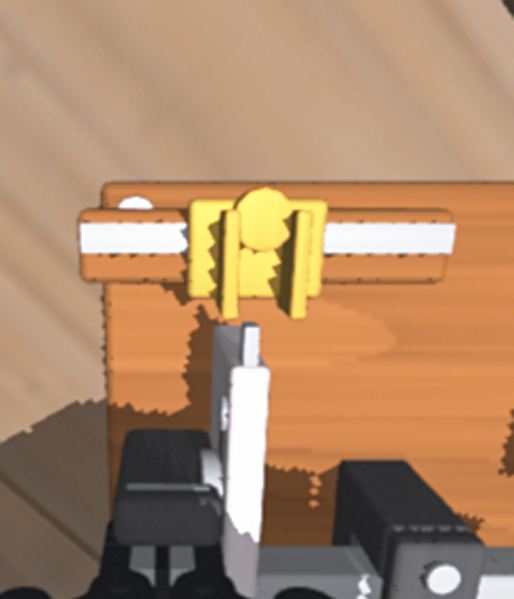

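The prongs' inner edges are at crop 239 and 290 (centre ~264), and the pointer tip is at 251, so it seems a little short. The cam tab is pushed across at the left, with the fingers on its right side. I'll work out the heights.

Run:
```python
from h import *
from scipy.optimize import least_squares
def tri(obs):
    r=least_squares(lambda X:np.concatenate([proj(f,X)[0]-u for f,u in obs]),[.56,.03,.05]); return (tojig(r.x)[0]*1e3).round(1),np.abs(r.fun).max().round(2)
six=lambda u,v:[180+u/2.14,v/2.14]
print('prong tips',tri([('w1',[237.2,42]),('w6',six(264.5,316)),('w3',[357.3,38.8])]),tri([('w1',[237.2,42]),('w6',six(264.5,316))]))
for z in(.05,.06,.07,.08,.09): print(z,(tojig(at_z('w6',[six(264.5,316),six(251,326)],z))*1e3).round(1)[:,:2].tolist())
# pointer tip at leg0 from w1,w3 ; y should match in w6 -> z
print('ptr',tri([('w1',[210+56/6,20+178*40/300]),('w3',[318.2,43])]))
# refine prong edges numerically in w6 near tip row
g=cv2.imread('pics/w6.png').astype(int)
for v in(140,144,147,154): print(v,[(u,*g[v,u,::-1]) for u in range(280,326)] if v in(144,) else [(u,g[v,u].sum()//3) for u in range(280,326)])
```

```text
prong tips (array([-87.3,  80.9,  77.3]), np.float64(2.04)) (array([-87.2,  80.4,  73.3]), np.float64(0.25))
0.05 [[-83.1, 76.3], [-86.2, 73.9]]
0.06 [[-84.9, 78.1], [-87.8, 75.8]]
0.07 [[-86.6, 79.9], [-89.3, 77.8]]
0.08 [[-88.4, 81.6], [-90.8, 79.7]]
0.09 [[-90.1, 83.4], [-92.3, 81.7]]
ptr (array([-110.2,   78.5,   74.4]), np.float64(0.57))
140 [(280, np.int64(118)), (281, np.int64(72)), (282, np.int64(56)), (283, np.int64(85)), (284, np.int64(145)), (285, np.int64(188)), (286, np.int64(199)), (287, np.int64(198)), (288, np.int64(196)), (289, np.int64(196)), (290, np.int64(180)), (291, np.int64(140)), (292, np.int64(140)), (293, np.int64(145)), (294, np.int64(145)), (295, np.int64(146)), (296, np.int64(145)), (297, np.int64(147)), (298, np.int64(146)), (299, np.int64(146)), (300, np.int64(145)), (301, np.int64(145)), (302, np.int64(145)), (303, np.int64(145)), (304, np.int64(145)), (305, np.int64(146)), (306, np.int64(146)), (307, np.int64(148)), (308, np.int64(135)), (309, np.int64(91)), (310, np.int64(60)), (311, np.int64(60)), (312, np.int64(62)), (313, np.int64(58)), (314, np.i
[... 3936 characters left out ...]
4, np.int64(171)), (295, np.int64(246)), (296, np.int64(251)), (297, np.int64(249)), (298, np.int64(248)), (299, np.int64(249)), (300, np.int64(240)), (301, np.int64(178)), (302, np.int64(148)), (303, np.int64(149)), (304, np.int64(150)), (305, np.int64(150)), (306, np.int64(152)), (307, np.int64(151)), (308, np.int64(151)), (309, np.int64(150)), (310, np.int64(151)), (311, np.int64(151)), (312, np.int64(151)), (313, np.int64(151)), (314, np.int64(150)), (315, np.int64(151)), (316, np.int64(150)), (317, np.int64(150)), (318, np.int64(152)), (319, np.int64(150)), (320, np.int64(151)), (321, np.int64(150)), (322, np.int64(150)), (323, np.int64(151)), (324, np.int64(150)), (325, np.int64(151))]
```

The pointer is about 2 mm short of the middle, so I'll push 2 mm further in and 2 mm further left against the cam's stop.

>>> {"api": "jog_arm", "payload": {"rows": [[0.02, -0.01, 0, 0, 0, 0], [0.045, -0.025, 0, 0, 0, 0], [0.06, 0, 0, 0, 0, 0], [0.07, 0.02, 0, 0, 0, 0], [0.07, 0.02, 0, 0, 0, 0], [0.07, 0.02, 0, 0, 0, 0], [0.07, 0.02, 0, 0, 0, 0]]}}

```text
clock: 10.0
tcp_pos: [0.5548, -0.0046, 0.0488]
orientation: [0.002, 0.865, 0.502, -0.005]
wrist_force: [-12.2, -14.7, 5.5]
finger_gap: 0.0002
grip_force: 10.3
```

Run:
```python
from h import *
s=env.get_state();print(tojig(s['tcp_pos']).round(4),tojig(s['wrist_force']+[JP[0],JP[1],0]).round(2))
shot('wrist','w7')
g=cv2.imread('pics/w7.png').astype(int).sum(2)//3
for v in(144,147,154): print(v,g[v,278:326].tolist())
```

```text
[[-0.106   0.0207  0.0488]] [[ -3.28 -18.86   5.46]]
144 [106, 173, 194, 196, 196, 195, 193, 182, 159, 152, 152, 154, 153, 154, 154, 154, 154, 155, 155, 154, 155, 154, 154, 154, 154, 155, 152, 122, 80, 59, 57, 60, 103, 166, 192, 197, 195, 194, 194, 190, 163, 153, 155, 155, 155, 155, 154, 155]
147 [115, 177, 196, 197, 196, 196, 192, 179, 155, 150, 150, 152, 151, 152, 153, 152, 151, 151, 152, 153, 151, 152, 152, 152, 152, 152, 153, 154, 154, 141, 109, 75, 106, 174, 196, 199, 197, 194, 189, 175, 155, 151, 153, 153, 153, 153, 153, 153]
154 [77, 86, 101, 114, 121, 129, 132, 132, 132, 131, 132, 132, 132, 129, 110, 101, 173, 244, 250, 247, 247, 246, 235, 180, 148, 149, 150, 151, 151, 151, 151, 151, 151, 151, 151, 150, 152, 151, 151, 150, 150, 151, 150, 151, 150, 151, 151, 151]
```

The cam is at its hard stop (y unchanged while the side force rose) and the pointer is within about 0.5 mm of the middle. I'll ease the side push slightly, settle, check and hand in.

>>> {"api": "jog_arm", "payload": {"rows": [[-0.02, -0.035, 0, 0, 0, 0], [-0.035, -0.065, 0, 0, 0, 0], [-0.035, -0.065, 0, 0, 0, 0], [-0.035, -0.065, 0, 0, 0, 0], [-0.035, -0.065, 0, 0, 0, 0], [-0.035, -0.065, 0, 0, 0, 0]]}}

```text
clock: 10.55
tcp_pos: [0.5548, -0.0049, 0.0489]
orientation: [0.001, 0.865, 0.502, -0.002]
wrist_force: [-8.6, -5.5, 2.2]
finger_gap: 0.0
grip_force: 6.5
```

Run:
```python
from h import *
s=env.get_state();print(tojig(s['tcp_pos']).round(4),tojig(s['wrist_force']+[JP[0],JP[1],0]).round(2))
shot('wrist','w8')
g=cv2.imread('pics/w8.png').astype(int).sum(2)//3
for v in(147,154): print(v,g[v,278:326].tolist())
```

```text
[[-0.1058  0.0205  0.0489]] [[-4.77 -9.02  2.23]]
147 [130, 175, 193, 196, 196, 194, 189, 168, 152, 150, 150, 151, 151, 150, 151, 151, 151, 152, 151, 151, 151, 152, 152, 152, 151, 152, 152, 152, 153, 153, 141, 109, 113, 171, 197, 197, 194, 190, 181, 165, 153, 152, 153, 151, 153, 152, 153, 154]
154 [78, 87, 100, 110, 114, 116, 115, 116, 122, 129, 132, 132, 132, 128, 108, 97, 175, 247, 251, 249, 248, 249, 240, 175, 145, 149, 150, 151, 151, 149, 151, 151, 150, 150, 150, 151, 151, 150, 150, 151, 150, 150, 150, 151, 150, 150, 151, 150]
```

Everything is stable: 4.8 N on the plate, the cam still held against its stop, and the pointer centred.

```bash
python3 -c "
from workcell import env
print(env.hand_in())"
```

```text
the job is handed in; nothing more can be done
None
```

The job is handed in with no verdict returned: by my measurements the lid is shut, the pointer is within about 0.5 mm of the fork gap's middle, and the cam is at its left stop with the fingers still holding the leg (about 4.8 N).

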